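Free the strip bay tray and hold its index plunger clear

ROBOT

A 7-joint arm with a two-finger parallel gripper is mounted at the origin on the work surface. World frame = base frame: x ahead of the robot, y to its left, z up, the work surface at z = 0. Lengths are in m, angles in rad, forces in N, time in s.
With the tool pointing down it reaches from about 0.4 to 0.85 m from the base axis. Payload 10.4 kg.
Tool frame: the origin (TCP) lies at the very end of the fingers, on their centre line; the grasp point (between the pads) lies 19 mm behind it (grasp_offset is the distance from the TCP to the grasp point, in m); z points along the fingers, y is the line along which they close (so a half turn about z gives the same grasp; the last joint's range is limited). The gripper opens to 85 mm and grips with 20 to 120 N. Pads are 22 mm wide; open, the fingers measure 114 mm over their backs; the gripper's body (76 mm by 85 mm) begins 54 mm behind the grasp point. The pads swing forward as they close: fully open they stand 13 mm farther back than shut.
Start: joints at [-1.148, 0.332, -0.065, 1.46, 0.022, 1.35, -0.088], TCP at [0.269, 0.564, 0.231] pointing down, gripper open.
Joint ranges: [-2.6, 2.6], [-0.5, 2.12], [-1.47, 1.34], [0.16, 2.42], [-1.27, 4.41], [0.06, 2.06], [-2.6, 2.6]. Speed limits (rad/s): [2.22, 2.22, 2.79, 2.79, 3.14, 3.14, 3.14].

INTERFACE

Orientations are given as a unit quaternion [x, y, z, w].
In Python, from workcell import * gives the robot as it stands.
- The arm moves only by the tool jog_arm, never from a script. Its argument "plan" is a list of rows, each a list of 3 entries, a list of its own where there are three numbers: the turn, a rotation vector about the tool's x, y, z in rad, then the shift along the tool's x, y, z in m, then the finger opening in m, from 0 to 0.0854. A call has 1 to 8 rows; each row is the pose to reach, as a shift and turn from the pose commanded when the call began, along the tool's axes at that moment; what a row does not reach only later rows make up. A row lasts 1/12 s, in which the tool goes at most 41.7 mm and 7.16 degrees, less where a joint would pass 70% of its speed; a pose out of reach is approached as far as the arm can. A call with a gripper value outside its range is refused whole. The fingers move at their own pace and stop on an object; "force" is the grip in N (left out, the last holds). Time passes only in rows, so rows that repeat a pose let the fingers close. It gives the time, the measured TCP pose, the force, the opening and the grip force at its end, in the units of the state.
- get_obs(): the state, without advancing time (a new reading comes with each control period).
- camera(name): name is "scene" or "top"; returns a dict with "img" (420x560x3 uint8, red, green, blue), "mtx" (3x3 intrinsics, pixels), "k1" (the pictures are not rectified: a ray, as slopes to the right and down, at radius r is drawn at 1 + k1 r^2 times it, then the intrinsics apply), "extrinsics" (4x4, takes a point from camera to world coordinates). Camera axes: x right, y down, z forward; pixel columns grow to the right and rows downward; lengths in m; the calibration is good to about 2 mm. A picture is of the moment at which its call begins. There is no depth.
- hand_in(): hands the job in; it is judged then, once.
The state is a dict: "clock": time; "joint_pos": joint angles; "joint_velocities": joint speeds; "tau": joint torques, N m; "position": TCP position; "ee_rot": TCP orientation; "ft_force": force on the tool from outside, world axes, zero at the start; "torque": the same for the moment, N m; "grip_width": opening from 0.0 (shut) to 1.0 (fully open); "grasp_force": force on a finger pad.
Only numpy, scipy, OpenCV 4.12 (cv2) and the standard library are available. Lean on these libraries where they do the work, as an engineer would, in place of code of your own. Each camera call takes 0.05 s, during which the arm holds its last target. There are 200 camera calls.

TASK

Free the strip bay tray so that I can slide it out from the far side: turn the brass key of its cam lock a quarter turn anticlockwise (seen from above) to open, then pull the black knob of the index plunger fully up against its spring, so that the pin stands clear of the hole in the tray. Finish while still gripping the knob and holding it all the way up; leave the tray itself and everything else on the cabinet where they are.

Things in the scene. Friction and masses are not known exactly. Their poses are not given: they have to be found in the camera images.
- cradle: dark grey fixed steel cradle, 319 x 262 mm, holding the strip bay tray. Origin on the cabinet top midway between lock and plunger (160 mm apart); x away from its near front rail to the open far end, y left along the rail, z up. The rail is a shelf, x -34 to +16 mm over the whole width, top 45 mm above the cabinet top; lock and plunger stand on it.
- key_grip (a point): centre of the wing of the brass key seated in the cam lock, on its vertical turning axis, at cradle x -14, y -80, z 78 mm. Wing: upright plate 38 mm long (point x), 9 mm thick (point y), 22 mm high (z 67.5 to 89.5), on a 13 mm round stem; lock rim 30 mm across, top at z 49.5. The key cannot be taken out.
- cam_key (a joint): turn of the key, rad: 0 locked (wing along cradle x, cam tongue below it over the tray's front flange), growing anticlockwise seen from above to the open stop at 1.571 (wing along cradle y); starts at 0 to 0.2. Turns stiffly (0.06 N m), stays where left. The tongue clears the flange beyond about 1.3.
- knob_grip (a point): centre of the black round plunger knob, 32 mm diameter, 22 mm high, at cradle x 0, y +80, seated z 75 mm (knob from z 64 to 86). Under it a fixed steel barrel, 21 mm diameter, from the rail top (z 45) to 61.5, with a hexagon nut 33 mm across, 8 mm high at its foot. Moves with the knob.
- plunger (a joint): lift of the plunger in m: 0 seated, 0.018 fully up against its stop. A spring pulls it down, about 7 N seated and 13 N fully up; let go, it snaps back. It does not stay up by itself, turned or not.
- pin_tip (a point): lower end of the plunger's steel pin (10 mm diameter), under the rail; it rises with the knob. Seated it reaches 9 mm below the top of the tray's lug.
- seat_hole (a point): centre of the seat hole (13.5 mm) at the top face of the lug on the tray's front, 23 mm above the cabinet top, straight below the plunger; the lug is 5 mm thick
- tray: aluminium strip bay tray, 260 x 244 x 26 mm, 0.95 kg, loose, lying in the cradle and filled with flight strip holders; origin under its centre, axes as the cradle's. Stays where it is.
- stopwatch: bystander: yellow stopwatch, 56 mm across, 16 mm high, lying before the front rail; origin under its centre
- ruler: bystander: clear acrylic ruler 300 x 32 x 4 mm, lying left of the cradle; origin under its centre, x along its length
- flask: bystander: stainless steel flask, diameter 72 mm, 205 mm high, standing right of the cradle; origin under its centre
- binoculars: bystander: black binoculars, 150 x 131 x 59 mm, lying on the left; origin under the centre
- mug: bystander: white mug, diameter 80 mm, 92 mm high, on the right; origin under its centre
- strip_holder: bystander: spare strip holder 214 x 25 x 11 mm, lying lengthways on top of the tray's strips; origin under its centre

How it is judged:
By the outcome, as a careful person would: the job done as asked, in the order asked, and still so for the second after the job is handed in, while the arm keeps its last pose, push and grip.
It also fails if it takes over 42 s, if anything falls off the work surface, if the arm or the gripper's body presses on something with over 40 N, if the wrist force passes 120 N, or if a joint passes its speed limit or range.

## Working session

There is one attempt and no reset: what is moved stays moved. The work goes in short steps, Python scripts to look and compute and a tool call to move; the robot and the scene stay as the last step left them, time stands still between calls to the robot, and variables do not carry over. Pictures are saved under pics/ and viewed, at most 10 in all, crops included, and the job is handed in when it is done.

Besides the shell and the picture viewer there is one more tool, called after "Call:" by a JSON object that holds its "fn" and its "kwargs", one argument or row to a line. jog_arm: Moves the arm, as the interface text tells. Its arguments: {"type":"object","properties":{"plan":{"type":"array"},"force":{"type":"number"}},"required":["plan"]}

```bash
mkdir -p pics
cat > h.py <<'E'
from workcell import *
import numpy as np, cv2
from scipy.spatial.transform import Rotation as R
def ray(c,u,v):
    K=c["mtx"]; x=(u-K[0][2])/K[0][0]; y=(v-K[1][2])/K[1][1]
    d=np.hypot(x,y); r=d
    for _ in range(20): r=d/(1+c["k1"]*r*r)
    s=r/d if d else 1
    E=np.array(c["extrinsics"]); return E[:3,3],E[:3,:3]@np.array([x*s,y*s,1])
def hit(c,u,v,z):
    o,d=ray(c,u,v); return o+d*(z-o[2])/d[2]
def proj(c,p):
    E=np.array(c["extrinsics"]); q=E[:3,:3].T@(np.array(p)-E[:3,3]); x,y=q[:2]/q[2]
    f=1+c["k1"]*(x*x+y*y); K=np.array(c["mtx"]); return K[0,0]*x*f+K[0,2],K[1,1]*y*f+K[1,2]
def save(n,f,crop=None,s=1):
    c=camera(n); im=c["img"][:,:,::-1]
    if crop: a,b,w,h=crop; im=im[b:b+h,a:a+w]
    cv2.imwrite("pics/"+f,cv2.resize(im,None,fx=s,fy=s,interpolation=cv2.INTER_CUBIC)); return c
E
python3 - <<'E'
from h import *
for n in("top","scene"):
    c=save(n,n+"1.png"); print(c["mtx"],c["k1"],c["extrinsics"])
o=get_obs();print(o)
E
```

```text
[[415.50285494   0.         286.17034871]
 [  0.         415.50285494 213.11482298]
 [  0.           0.           1.        ]] -0.0740435857618376 [[ 1.36258023e-03 -9.94849658e-01  1.01352361e-01  4.35356401e-01]
 [-9.99693205e-01 -3.86173409e-03 -2.44659583e-02  4.12414853e-02]
 [ 2.47313461e-02 -1.01287930e-01 -9.94549705e-01  1.36854384e+00]
 [ 0.00000000e+00  0.00000000e+00  0.00000000e+00  1.00000000e+00]]
[[545.82742026   0.         281.04466417]
 [  0.         545.82742026 216.36730599]
 [  0.           0.           1.        ]] -0.06837263392100826 [[-0.74768953  0.41170002 -0.52102156  1.35011134]
 [ 0.66404055  0.4673823  -0.58361283  0.92529822]
 [ 0.00324284 -0.78234064 -0.62284236  1.04157354]
 [ 0.          0.          0.          1.        ]]
{'clock': 0.1, 'joint_pos': array([-1.14756043,  0.33281106, -0.06472625,  1.46083198,  0.02159519,
        1.34992705, -0.08849184]), 'joint_velocities': array([ 8.12091405e-04, -1.39468343e-03,  1.13604187e-03, -3.56115948e-05,
       -1.62919482e-03,  8.86595271e-04, -8.86997849e-04]), 'tau': array([ 1.17877837e-03, -6.26747561e+01,  4.91043320e-02, -3.92424738e+01,
        1.64115132e-02,  7.11779518e-03, -5.72095689e-05]), 'position': array([0.26935048, 0.5636104 , 0.23060618]), 'ee_rot': array([ 2.21051585e-01,  9.75261906e-01, -6.29769467e-04, -1.19724787e-04]), 'ft_force': array([-0.50301448, -0.73416655, -0.96793157]), 'torque': array([ 0.02944743, -0.00157519, -0.01654821]), 'grasp_force': 0.0, 'grip_width': 0.9998932127891355}
```

View pics/top1.png

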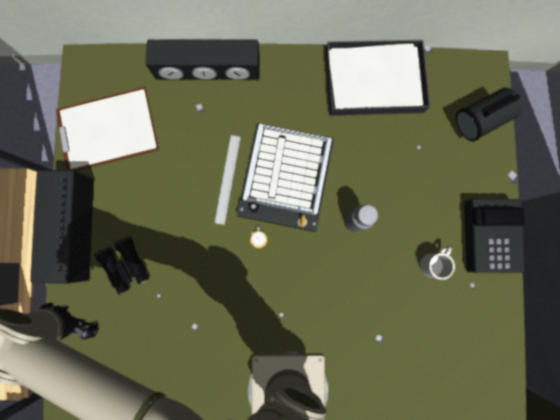

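View pics/scene1.png

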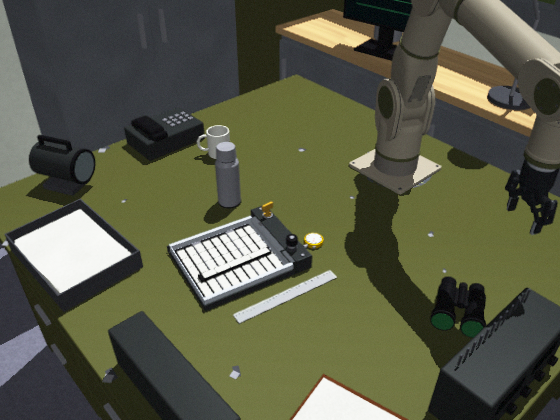

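The top view shows the cradle with its knob at about (254,207), key at (303,219) and stopwatch at (258,239). In the scene view, the key is at about (267,208) and the knob at (292,240). I'll enlarge both.

Run:
```python
from h import *
a=cv2.imread("pics/top1.png")[185:245,230:330]; b=cv2.imread("pics/scene1.png")[190:280,240:340]
a=cv2.resize(a,None,fx=8,fy=8,interpolation=2);b=cv2.resize(b,None,fx=6,fy=6,interpolation=2)
cv2.imwrite("pics/a.png",a);cv2.imwrite("pics/b.png",b)
```

```text
(no output)
```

View pics/a.png

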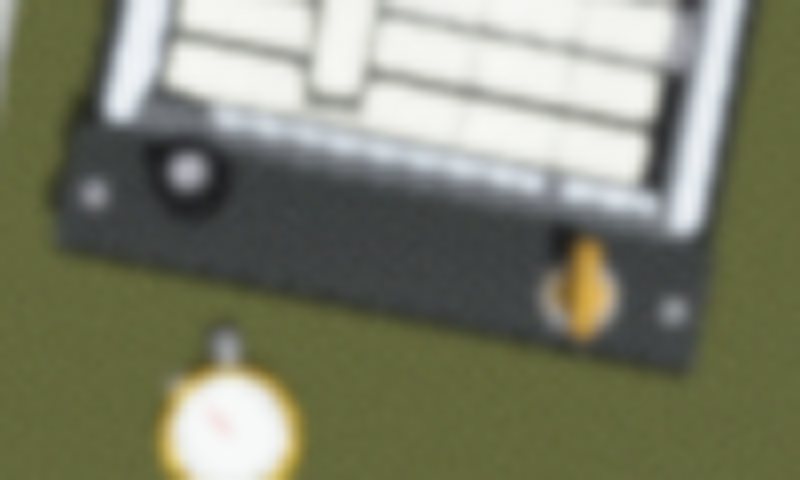

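View pics/b.png

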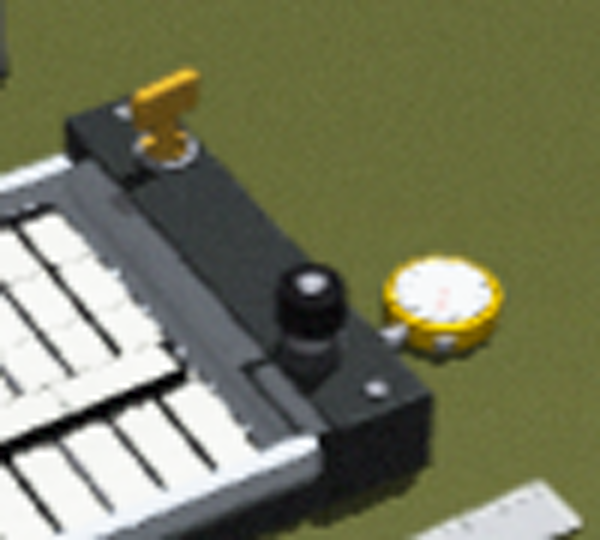

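The top crop puts the knob top at (189,176), the wing from (588,240) to (583,338), the lock ring at (579,296), and the rail front corners at (60,250) and (690,373). In the scene crop, the knob top is at (313,283), the wing centre at (167,107), and the rail's left front corner at (431,398).

```bash
cat > fit.py <<'E'
from h import *
from scipy.optimize import least_squares
T=camera("top");S=camera("scene")
t=lambda u,v:((u+.5)/8-.5+230,(v+.5)/8-.5+185)
s=lambda u,v:((u+.5)/6-.5+240,(v+.5)/6-.5+190)
m=[(T,t(189,176),(0,.08,.086)),(T,t(579,296),(-.014,-.08,.0495)),(T,t(60,250),(-.034,.131,.045)),(T,t(690,373),(-.034,-.131,.045)),
(S,s(313,283),(0,.08,.086)),(S,s(167,107),(-.014,-.08,.078)),(S,s(431,398),(-.034,.131,.045))]
def w(q,p): c,n=np.cos(q[2]),np.sin(q[2]); return np.array([q[0]+c*p[0]-n*p[1],q[1]+n*p[0]+c*p[1],p[2]])
f=lambda q:np.concatenate([np.subtract(proj(c,w(q,p)),u) for c,u,p in m])
r=least_squares(f,[.75,.03,0],loss="soft_l1")
print(r.x,np.round(f(r.x),1).reshape(-1,2).tolist())
for k,p in(("key",(-.014,-.08,.078)),("knob",(0,.08,.075))): print(k,w(r.x,p))
# wing ends at top z .0895
a,b=hit(T,*t(588,240),.0895),hit(T,*t(583,338),.0895);d=a-b
print("wing yaw",np.arctan2(d[1],d[0]),np.linalg.norm(d),(a+b)/2)
o=get_obs();print(R.from_quat(o["ee_rot"]).as_matrix().round(4).tolist())
E
python3 fit.py
```

```text
[ 0.57157349  0.03487799 -0.19610168] [[-0.4, -0.3], [-0.2, 0.2], [-1.4, -0.9], [0.3, -0.0], [-0.2, -0.3], [-0.4, -1.5], [0.5, -1.4]]
key [ 0.54225404 -0.04086084  0.078     ]
knob [0.58716126 0.11334468 0.075     ]
wing yaw -0.05344493361994549 0.03807779337278249 [ 0.54238489 -0.04155283  0.0895    ]
[[-0.9023, 0.4311, -0.0004], [0.4312, 0.9023, -0.0007], [-0.0, -0.0008, -1.0]]
```

```bash
cat >> h.py <<'E'
def go(x,y,z,yaw):
    o=get_obs(); M=R.from_quat(o["ee_rot"]); g=R.from_euler("z",yaw)*R.from_matrix(np.diag([1.,-1,-1]))
    rv=(M.inv()*g).as_rotvec(); sh=M.inv().apply(np.array([x,y,z])-o["position"])
    print("rv",rv.round(4),"shift",sh.round(4),"j",o["joint_pos"].round(2),"f",o["ft_force"].round(1),"t",round(o["clock"],2),"yaw",np.arctan2(*M.as_matrix()[[1,0],0]).round(4),"pos",o["position"].round(4),"gf",o["grasp_force"],"w",o["grip_width"])
E
python3 - <<'E'
from h import *
c=camera("top"); print("flask",hit(c,366.5,215.5,.205))
go(.542,-.041,.2,-.053)
E
```

```text
flask [ 0.54801676 -0.2152381   0.205     ]
rv [-1.0000e-04  8.0000e-04  2.7488e+00] shift [-0.5067 -0.4282  0.0312] j [-1.15  0.33 -0.06  1.46  0.02  1.35 -0.09] f [-0.8 -0.8 -0.4] t 0.25 yaw 2.6958 pos [0.2694 0.5638 0.231 ] gf 0.0 w 1.0000356338383385
```

Call:
{"fn": "jog_arm", "kwargs": {
  "plan": [
    [[0,0,0.12],[-0.03,-0.025,0],0.05],
    [[0,0,0.24],[-0.06,-0.05,0],0.05],
    [[0,0,0.36],[-0.09,-0.075,0],0.05],
    [[0,0,0.48],[-0.12,-0.1,0],0.05],
    [[0,0,0.6],[-0.15,-0.125,0],0.05],
    [[0,0,0.72],[-0.18,-0.15,0],0.05],
    [[0,0,0.84],[-0.21,-0.175,0],0.05],
    [[0,0,0.96],[-0.24,-0.2,0],0.05]
  ]
}}

```text
clock: 0.92
position: [0.4002, 0.2781, 0.2314]
ee_rot: [0.649, 0.761, 0.0, -0.0]
ft_force: [0.2, 0.2, -0.3]
grip_width: 0.585
grasp_force: 0.0
```

```bash
python3 -c "
from h import *
go(.542,-.041,.2,-.053)"
```

```text
rv [-2.000e-04 -6.000e-04  1.783e+00] shift [-0.3376  0.0894  0.0313] j [-0.89  0.02  0.19  1.82 -0.    1.3  -0.54] f [ 0.2  0.2 -0.3] t 0.92 yaw 1.73 pos [0.4002 0.2781 0.2314] gf 0.0 w 0.5845188968593438
```

Call:
{"fn": "jog_arm", "kwargs": {
  "plan": [
    [[0,0,0.12],[-0.04,0.01,0],0.04],
    [[0,0,0.24],[-0.08,0.02,0],0.04],
    [[0,0,0.36],[-0.12,0.03,0],0.04],
    [[0,0,0.48],[-0.16,0.04,0.01],0.04],
    [[0,0,0.6],[-0.2,0.05,0.01],0.04],
    [[0,0,0.72],[-0.24,0.06,0.02],0.04],
    [[0,0,0.84],[-0.28,0.075,0.02],0.04],
    [[0,0,0.96],[-0.315,0.085,0.02],0.04]
  ]
}}

```text
clock: 1.58
position: [0.5358, -0.019, 0.2111]
ee_rot: [0.927, 0.375, 0.0, 0.0]
ft_force: [0.3, 0.1, -1.0]
grip_width: 0.472
grasp_force: 0.0
```

```bash
python3 -c "
from h import *
go(.542,-.041,.12,-.053)"
```

```text
rv [ 1.000e-04 -1.000e-04  8.228e-01] shift [-0.0109  0.0201  0.0911] j [-0.54  0.15  0.54  1.75 -0.08  1.26 -0.78] f [ 0.3  0.1 -1. ] t 1.58 yaw 0.7698 pos [ 0.5358 -0.019   0.2111] gf 0.0 w 0.4716858232757472
```

Call:
{"fn": "jog_arm", "kwargs": {
  "plan": [
    [[0,0,0.12],[-0.004,0.006,0],0.04],
    [[0,0,0.24],[-0.008,0.012,0.01],0.04],
    [[0,0,0.36],[-0.011,0.02,0.025],0.04],
    [[0,0,0.48],[-0.011,0.02,0.04],0.04],
    [[0,0,0.6],[-0.011,0.02,0.055],0.04],
    [[0,0,0.72],[-0.011,0.02,0.07],0.04],
    [[0,0,0.823],[-0.011,0.02,0.085],0.04],
    [[0,0,0.823],[-0.011,0.02,0.091],0.04]
  ]
}}

```text
clock: 2.25
position: [0.5405, -0.0386, 0.1184]
ee_rot: [1.0, -0.026, -0.001, 0.0]
ft_force: [-0.6, -0.5, -0.1]
grip_width: 0.469
grasp_force: 0.0
```

```bash
python3 -c "
from h import *
c=save('scene','s2.png',(220,140,110,110),5)
go(.542,-.041,.059,-.053)
print(proj(c,get_obs()['position']))"
```

```text
rv [0.0006 0.003  0.0078] shift [0.002  0.0024 0.0592] j [-0.56  0.28  0.63  1.85 -0.18  1.08 -1.47] f [-0.4 -0.1 -1.3] t 2.3 yaw -0.0452 pos [ 0.5403 -0.0385  0.1182] gf 0.0 w 0.4674647420681948
(np.float64(267.9101413996768), np.float64(194.8575969996797))
```

View pics/s2.png

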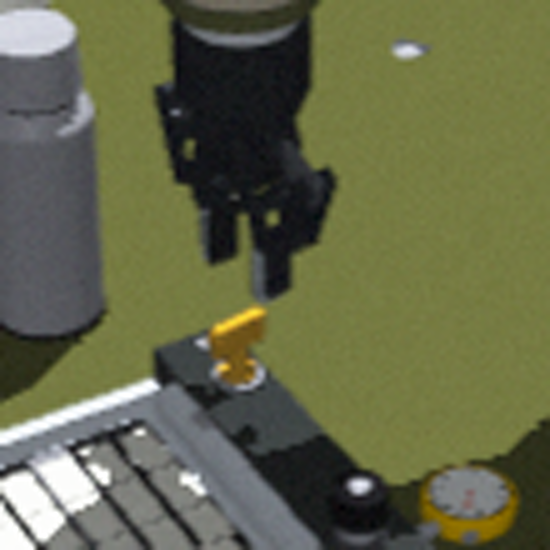

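The fingers (tips near (220,260) and (270,295)) straddle the wing at (238,330), with clear space around them. I'll descend next.

Call:
{"fn": "jog_arm", "kwargs": {
  "plan": [
    [[0,0,0],[0,0,0.015],0.04],
    [[0,0,0],[0.001,0.001,0.03],0.04],
    [[0,0,0],[0.001,0.001,0.045],0.04],
    [[0,0,0],[0.001,0.001,0.057],0.04],
    [[0,0,0],[0.001,0.001,0.057],0.04],
    [[0,0,0],[0.001,0.001,0.057],0.04]
  ],
  "force": 40
}}

```text
clock: 2.8
position: [0.5425, -0.0398, 0.0635]
ee_rot: [1.0, -0.023, -0.0, 0.0]
ft_force: [-1.1, -0.3, -0.7]
grip_width: 0.47
grasp_force: 0.0
```

```bash
python3 -c "
from h import *
go(.542,-.041,.059,-.053)"
```

```text
rv [0.0001 0.0005 0.0074] shift [-0.0004  0.0012  0.0045] j [-0.52  0.36  0.6   1.89 -0.24  0.97 -1.43] f [-1.1 -0.3 -0.7] t 2.8 yaw -0.0456 pos [ 0.5425 -0.0398  0.0635] gf 0.0 w 0.46966367469160475
```

Call:
{"fn": "jog_arm", "kwargs": {
  "plan": [
    [[0,0,0.007],[0,0.001,0.003],0.03],
    [[0,0,0.007],[0,0.001,0.003],0.015],
    [[0,0,0.007],[0,0.001,0.003],0.0],
    [[0,0,0.007],[0,0.001,0.003],0.0],
    [[0,0,0.007],[0,0.001,0.003],0.0],
    [[0,0,0.007],[0,0.001,0.003],0.0],
    [[0,0,0.007],[0,0.001,0.003],0.0]
  ],
  "force": 40
}}

```text
clock: 3.38
position: [0.5428, -0.043, 0.0611]
ee_rot: [1.0, -0.028, 0.001, 0.001]
ft_force: [-0.2, -6.7, 1.1]
grip_width: 0.117
grasp_force: 39.0
```

```bash
python3 -c "
from h import *
go(.542,-.041,.059,-.053);print(get_obs()['torque'])"
```

```text
rv [ 0.0019 -0.0014 -0.0025] shift [-0.0009 -0.0019  0.0021] j [-0.52  0.36  0.61  1.89 -0.25  0.96 -1.43] f [-0.2 -6.7  1.1] t 3.38 yaw -0.0555 pos [ 0.5428 -0.043   0.0611] gf 38.985963463783264 w 0.11709226471035722
[-1.56360264  0.11686376  0.03350222]
```

Call:
{"fn": "jog_arm", "kwargs": {
  "plan": [
    [[0,0,-0.04],[0,0.002,0],0.0],
    [[0,0,-0.14],[0,0.002,0],0.0],
    [[0,0,-0.24],[0,0.002,0],0.0],
    [[0,0,-0.34],[0,0.002,0],0.0],
    [[0,0,-0.44],[0,0.002,0],0.0],
    [[0,0,-0.54],[0,0.002,0],0.0],
    [[0,0,-0.64],[0,0.002,0],0.0],
    [[0,0,-0.74],[0,0.002,0],0.0]
  ]
}}

```text
clock: 4.05
position: [0.5429, -0.0436, 0.0611]
ee_rot: [0.941, 0.338, 0.001, 0.001]
ft_force: [1.9, -2.3, 0.0]
grip_width: 0.12
grasp_force: 39.0
```

```bash
python3 -c "
from h import *
go(.542,-.043,.061,1.375);print(get_obs()['torque'])"
```

```text
rv [ 1.600e-03 -3.000e-04 -6.848e-01] shift [-0.0003 -0.001   0.0001] j [-0.4   0.34  0.47  1.88 -0.18  0.96 -0.73] f [ 1.9 -2.3  0. ] t 4.05 yaw 0.6902 pos [ 0.5429 -0.0436  0.0611] gf 39.001758098602295 w 0.12026995904252084
[-0.56242554 -0.09498017 -0.08637492]
```

Call:
{"fn": "jog_arm", "kwargs": {
  "plan": [
    [[0,0,-0.1],[0,0,0],0.0],
    [[0,0,-0.2],[0,0,0],0.0],
    [[0,0,-0.3],[0,0,0],0.0],
    [[0,0,-0.4],[0,0,0],0.0],
    [[0,0,-0.5],[0,0,0],0.0],
    [[0,0,-0.6],[0,0,0],0.0],
    [[0,0,-0.67],[0,0,0],0.0],
    [[0,0,-0.7],[0,0,0],0.0]
  ]
}}

```text
clock: 4.72
position: [0.5433, -0.0439, 0.0611]
ee_rot: [0.768, 0.64, 0.001, 0.001]
ft_force: [1.8, -2.1, -1.3]
grip_width: 0.123
grasp_force: 39.0
```

Call:
{"fn": "jog_arm", "kwargs": {
  "plan": [
    [[0,0,-0.02],[0,0,0],0.0],
    [[0,0,-0.03],[0,0,0],0.0],
    [[0,0,-0.03],[0,0,0],0.0]
  ]
}}

```text
clock: 4.97
position: [0.5433, -0.0438, 0.0611]
ee_rot: [0.76, 0.65, 0.001, 0.001]
ft_force: [2.8, -4.6, -0.9]
grip_width: 0.118
grasp_force: 39.1
```

```bash
python3 -c "
from h import *
go(.542,-.043,.061,1.375);print(get_obs()['torque'])"
```

```text
rv [0.0025 0.0005 0.0403] shift [ 0.0006 -0.0014  0.0001] j [-0.3   0.33  0.34  1.88 -0.13  0.96 -0.05] f [ 2.8 -4.6 -0.9] t 4.97 yaw 1.4153 pos [ 0.5433 -0.0438  0.0611] gf 39.11837697029114 w 0.11843515792108285
[-1.00730769 -0.69065685 -0.06283674]
```

Call:
{"fn": "jog_arm", "kwargs": {
  "plan": [
    [[0,0,-0.03],[0,0,0],0.0],
    [[0,0,-0.06],[0,0,0],0.0],
    [[0,0,-0.06],[0,0,0],0.0],
    [[0,0,-0.06],[0,0,0],0.0]
  ]
}}

```text
clock: 5.3
position: [0.5433, -0.0439, 0.0611]
ee_rot: [0.74, 0.672, 0.001, 0.001]
ft_force: [3.3, -5.0, -1.0]
grip_width: 0.118
grasp_force: 41.2
```

```bash
python3 -c "
from h import *
go(.542,-.043,.061,1.375);print(get_obs()['torque'])"
```

```text
rv [0.0025 0.0005 0.0993] shift [ 0.0007 -0.0014  0.0001] j [-0.29  0.33  0.33  1.88 -0.13  0.96  0.  ] f [ 3.3 -5.  -1. ] t 5.3 yaw 1.4743 pos [ 0.5433 -0.0439  0.0611] gf 41.22482292295899 w 0.1180891015680894
[-0.86846508 -0.70597806 -0.35108369]
```

Call:
{"fn": "jog_arm", "kwargs": {
  "plan": [
    [[0,0,0.04],[0,0,0],0.03],
    [[0,0,0.04],[0,0,0],0.06],
    [[0,0,0.04],[0,0,0],0.06],
    [[0,0,0.04],[0,0,0],0.06],
    [[0,0,0.04],[0,0,-0.015],0.06],
    [[0,0,0.04],[0,0,-0.035],0.06],
    [[0,0,0.04],[0,0,-0.06],0.06],
    [[0,0,0.04],[0,0,-0.08],0.06]
  ]
}}

```text
clock: 5.97
position: [0.5424, -0.0428, 0.1418]
ee_rot: [0.753, 0.658, 0.0, 0.0]
ft_force: [-0.4, -0.4, -0.2]
grip_width: 0.698
grasp_force: 0.0
```

```bash
python3 -c "
from h import *
go(.588,.111,.12,1.375)
save('top','k.png',(230,150,120,90),6)"
```

```text
rv [ 0.0003 -0.0002  0.0616] shift [0.1585 0.0247 0.0218] j [-0.32  0.23  0.35  1.81 -0.09  1.12 -0.07] f [-0.4 -0.4 -0.2] t 5.97 yaw 1.4366 pos [ 0.5424 -0.0428  0.1418] gf 0.0 w 0.6980811860560119
```

View pics/k.png

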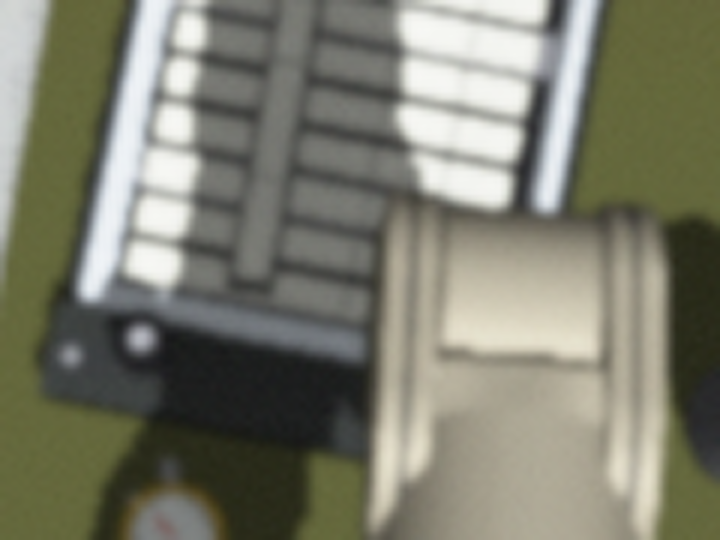

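The arm hides the key in this view. The knob at (140,340) and the tray are unchanged. Moving above the knob.

Call:
{"fn": "jog_arm", "kwargs": {
  "plan": [
    [[0,0,0.01],[0.025,0.004,0],0.06],
    [[0,0,0.02],[0.05,0.008,0],0.06],
    [[0,0,0.03],[0.075,0.012,0],0.06],
    [[0,0,0.04],[0.1,0.016,0],0.06],
    [[0,0,0.05],[0.125,0.02,0],0.06],
    [[0,0,0.06],[0.15,0.024,0.005],0.06],
    [[0,0,0.06],[0.158,0.025,0.015],0.06],
    [[0,0,0.06],[0.158,0.025,0.02],0.06]
  ]
}}

```text
clock: 6.68
position: [0.5878, 0.1133, 0.1188]
ee_rot: [0.771, 0.637, -0.0, -0.001]
ft_force: [-0.5, -0.0, -0.4]
grip_width: 0.703
grasp_force: 0.0
```

```bash
python3 -c "
from h import *
go(.588,.111,.058,1.375)
c=save('scene','k2.png',(230,160,110,110),5)
"
```

```text
rv [-0.0015 -0.0003  0.0056] shift [-0.0023  0.0007  0.0608] j [-0.49  0.36  0.27  1.68 -0.11  1.11 -0.37] f [-0.5 -0.  -0.4] t 6.68 yaw 1.3806 pos [0.5878 0.1133 0.1188] gf 0.0 w 0.7030773345278751
```

View pics/k2.png

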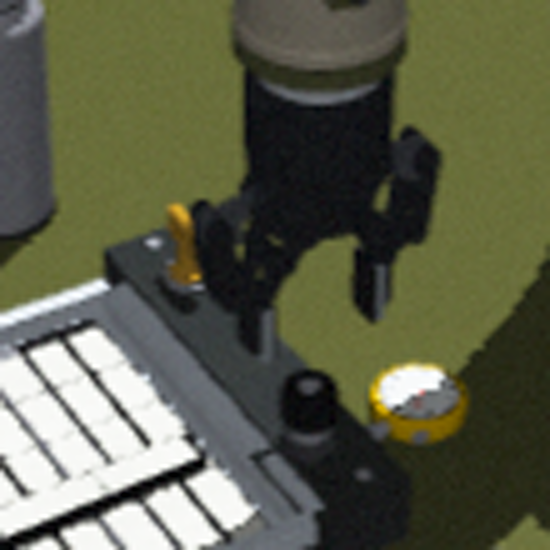

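The key at (182,245) now lies along the rail. The fingers, with tips at (262,350) and (373,315), straddle the knob at (310,400). Descending.

Call:
{"fn": "jog_arm", "kwargs": {
  "plan": [
    [[0,0,0],[-0.001,0,0.015],0.06],
    [[0,0,0],[-0.001,0,0.03],0.06],
    [[0,0,0],[-0.001,0,0.045],0.06],
    [[0,0,0],[-0.001,0,0.055],0.06],
    [[0,0,0],[-0.001,0,0.059],0.06],
    [[0,0,0],[-0.001,0,0.06],0.06],
    [[0,0,0],[-0.001,0,0.06],0.06]
  ]
}}

```text
clock: 7.32
position: [0.5883, 0.1089, 0.0607]
ee_rot: [0.773, 0.635, 0.0, 0.0]
ft_force: [-0.6, -0.1, -0.0]
grip_width: 0.702
grasp_force: 0.0
```

```bash
python3 -c "
from h import *
go(.588,.111,.058,1.375)
"
```

```text
rv [0.0003 0.0001 0.0002] shift [ 0.002  -0.0007  0.0027] j [-0.47  0.43  0.27  1.73 -0.13  1.   -0.36] f [-0.6 -0.1 -0. ] t 7.32 yaw 1.3752 pos [0.5883 0.1089 0.0607] gf 0.0 w 0.7020864123949229
```

Call:
{"fn": "jog_arm", "kwargs": {
  "plan": [
    [[0,0,0],[0.003,0,0.001],0.06],
    [[0,0,0],[0.003,0,0.001],0.045],
    [[0,0,0],[0.003,0,0.001],0.035],
    [[0,0,0],[0.003,0,0.001],0.02],
    [[0,0,0],[0.003,0,0.001],0.01],
    [[0,0,0],[0.003,0,0.001],0.01],
    [[0,0,0],[0.003,0,0.001],0.01],
    [[0,0,0],[0.003,0,0.001],0.01]
  ],
  "force": 80
}}

```text
clock: 7.98
position: [0.5889, 0.1128, 0.0602]
ee_rot: [0.772, 0.635, 0.0, -0.0]
ft_force: [-2.7, 0.2, 6.5]
grip_width: 0.35
grasp_force: 78.5
```

```bash
python3 -c "
from h import *
go(.588,.111,.058,1.375)
"
```

```text
rv [ 0.0003 -0.0007  0.0011] shift [-0.0019 -0.0005  0.0022] j [-0.48  0.43  0.26  1.73 -0.13  1.   -0.36] f [-2.7  0.2  6.5] t 7.98 yaw 1.3761 pos [0.5889 0.1128 0.0602] gf 78.53242993354797 w 0.35032897626517034
```

Call:
{"fn": "jog_arm", "kwargs": {
  "plan": [
    [[0,0,0],[0,0,-0.002],0.01],
    [[0,0,0],[0,0,-0.004],0.01],
    [[0,0,0],[0,0,-0.006],0.01],
    [[0,0,0],[0,0,-0.008],0.01],
    [[0,0,0],[0,0,-0.01],0.01],
    [[0,0,0],[0,0,-0.01],0.01]
  ]
}}

```text
clock: 8.48
position: [0.5887, 0.1127, 0.0692]
ee_rot: [0.772, 0.635, 0.0, -0.0]
ft_force: [4.3, 3.0, -9.9]
grip_width: 0.347
grasp_force: 79.8
```

```bash
python3 -c "
from h import *
go(.588,.111,.078,1.375)
save('scene','k3.png',(230,160,110,110),5)
"
```

```text
rv [-0.0001 -0.0002  0.0011] shift [-0.0018 -0.0004 -0.0088] j [-0.48  0.42  0.27  1.72 -0.13  1.02 -0.36] f [ 4.3  3.  -9.9] t 8.48 yaw 1.3761 pos [0.5887 0.1127 0.0692] gf 79.8219108581543 w 0.34701726218599727
```

View pics/k3.png

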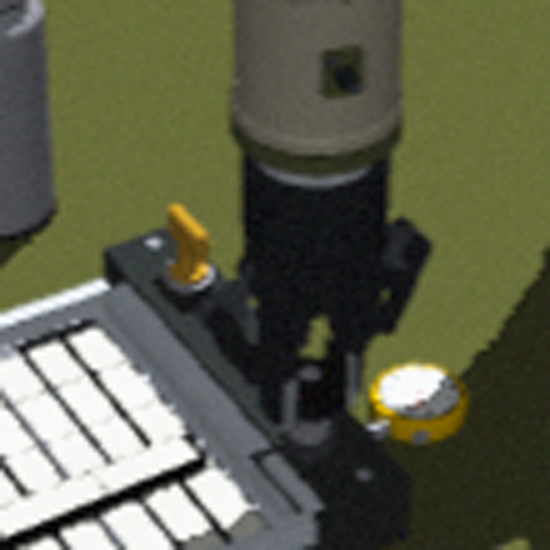

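The knob at (312,385) is gripped and rising, with about 10 N of spring pull. The key lies along the rail. Lifting on to the stop.

Call:
{"fn": "jog_arm", "kwargs": {
  "plan": [
    [[0,0,0],[0,0,-0.002],0.01],
    [[0,0,0],[0,0,-0.004],0.01],
    [[0,0,0],[0,0,-0.006],0.01],
    [[0,0,0],[0,0,-0.008],0.01],
    [[0,0,0],[0,0,-0.009],0.01],
    [[0,0,0],[0,0,-0.009],0.01]
  ],
  "force": 100
}}

```text
clock: 9.03
position: [0.5887, 0.1127, 0.0778]
ee_rot: [0.772, 0.635, 0.0, -0.0]
ft_force: [5.9, 3.8, -13.4]
grip_width: 0.343
grasp_force: 99.7
```

```bash
python3 -c "
from h import *
go(.588,.111,.078,1.375)
"
```

```text
rv [-0.0001 -0.0002  0.0011] shift [-0.0018 -0.0003 -0.0002] j [-0.48  0.41  0.27  1.72 -0.12  1.03 -0.37] f [  5.9   3.8 -13.4] t 9.03 yaw 1.3761 pos [0.5887 0.1127 0.0778] gf 99.70757603645325 w 0.343331047009402
```

Lifted 17.6 mm with 13 N. I'll push a little further to confirm the stop.

Call:
{"fn": "jog_arm", "kwargs": {
  "plan": [
    [[0,0,0],[0,0,-0.001],0.01],
    [[0,0,0],[0,0,-0.002],0.01],
    [[0,0,0],[0,0,-0.002],0.01],
    [[0,0,0],[0,0,-0.002],0.01]
  ],
  "force": 100
}}

```text
clock: 9.37
position: [0.5886, 0.1127, 0.0785]
ee_rot: [0.772, 0.635, -0.0, -0.0]
ft_force: [10.8, 4.2, -23.1]
grip_width: 0.346
grasp_force: 101.1
```

```bash
python3 -c "
from h import *
go(.588,.111,.078,1.375)
"
```

```text
rv [-0.0003  0.0003  0.0012] shift [-0.0018 -0.0003  0.0005] j [-0.48  0.41  0.27  1.71 -0.12  1.03 -0.37] f [ 10.8   4.2 -23.1] t 9.37 yaw 1.3762 pos [0.5886 0.1127 0.0785] gf 101.06327176094055 w 0.34581637303971635
```

The force jumped to 23 N over 0.7 mm, so the knob is against its stop. One last check that it holds.

Call:
{"fn": "jog_arm", "kwargs": {
  "plan": [
    [[0,0,0],[0,0,0],0.01],
    [[0,0,0],[0,0,0],0.01],
    [[0,0,0],[0,0,0],0.01],
    [[0,0,0],[0,0,0],0.01],
    [[0,0,0],[0,0,0],0.01],
    [[0,0,0],[0,0,0],0.01]
  ]
}}

```text
clock: 9.87
position: [0.5886, 0.1127, 0.0785]
ee_rot: [0.772, 0.635, -0.0, -0.0]
ft_force: [10.5, 4.1, -24.1]
grip_width: 0.337
grasp_force: 101.1
```

```bash
python3 -c "
from h import *
save('scene','k4.png',(160,160,190,140),4)
go(.588,.111,.078,1.375)
"
```

```text
rv [-0.0003  0.0003  0.0012] shift [-0.0018 -0.0003  0.0005] j [-0.48  0.41  0.27  1.71 -0.12  1.03 -0.37] f [ 11.6   3.4 -22.9] t 9.92 yaw 1.3762 pos [0.5886 0.1127 0.0785] gf 101.06484174728394 w 0.34309473408715563
```

View pics/k4.png

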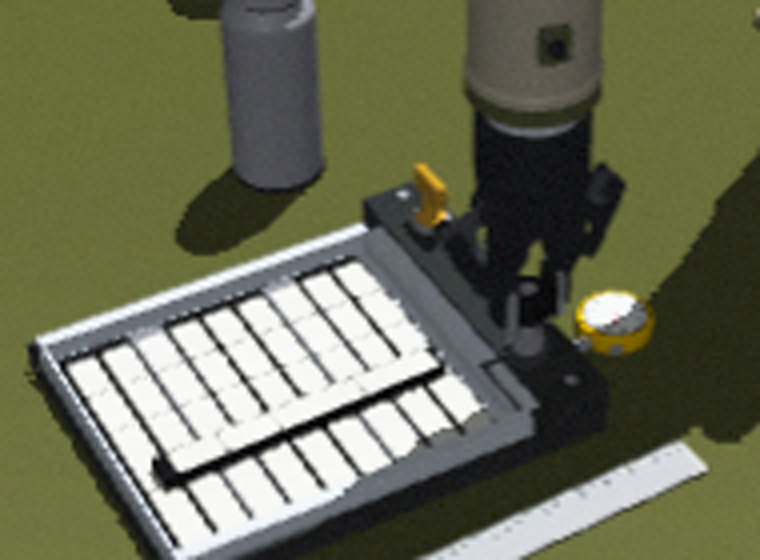

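The knob at (530,295) is held up, with the barrel visible below it at (528,335). The key at (430,195) lies along the rail, and the tray and the other objects in view are where they were.

```bash
python3 -c "
from h import *
print(hand_in())"
```

```text
the job is handed in; nothing more can be done
None
```

The key is turned anticlockwise to its open stop, the plunger knob is still gripped and held up against its stop (about 18 mm), the tray was not moved, and the job is handed in.

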